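# Close the four stoneware canisters with their washed lids

### The job

The wooden lids of the four white canisters have dried on the grey mat: put each lid on the canister it fits, so that every canister is properly closed with its lid lying flat on the rim. Set the lids down, do not drop them, leave the canisters standing where they are, and leave the drinking glass and the bowl alone.

Things in the scene. Friction and masses are not known exactly. Their poses are not given: they have to be found in the camera images.
- lid_58_knob (a point): The smallest pale wooden lid, 60 mm across, right way up on the grey drying mat. The point is the middle of its knob, z up the axis. Knob: upright cylinder 26 mm across, 24 mm tall, on the middle of an 8 mm thick disc; under the disc a tapered plug 8 mm deep, 41 mm across at the disc, 32 mm at its lower end. The point is 28 mm above the underside, 12 mm below the top. 20 to 110 g.
- lid_72_knob (a point): The second smallest pale wooden lid, 74 mm across, right way up on the grey drying mat. The point is the middle of its knob, z up the axis. Knob: upright cylinder 26 mm across, 24 mm tall, on the middle of an 8 mm thick disc; under the disc a tapered plug 8 mm deep, 55 mm across at the disc, 46 mm at its lower end. The point is 28 mm above the underside, 12 mm below the top. 20 to 110 g.
- lid_86_knob (a point): The second largest pale wooden lid, 88 mm across, right way up on the grey drying mat. The point is the middle of its knob, z up the axis. Knob: upright cylinder 26 mm across, 24 mm tall, on the middle of an 8 mm thick disc; under the disc a tapered plug 8 mm deep, 69 mm across at the disc, 60 mm at its lower end. The point is 28 mm above the underside, 12 mm below the top. 20 to 110 g.
- lid_100_knob (a point): The largest pale wooden lid, 102 mm across, right way up on the grey drying mat. The point is the middle of its knob, z up the axis. Knob: upright cylinder 26 mm across, 24 mm tall, on the middle of an 8 mm thick disc; under the disc a tapered plug 8 mm deep, 83 mm across at the disc, 74 mm at its lower end. The point is 28 mm above the underside, 12 mm below the top. 20 to 110 g.
- canister_58_rim (a point): The smallest of four white stoneware canisters, round, straight-sided, standing loose on the low wooden shelf board, open: 58 mm outside diameter, 55 mm tall, wall 5 mm (mouth 48 mm). The point is the centre of its mouth at rim height, z up. Its lid's disc covers the rim: once closed, the middle of the knob is 20 mm above this point.
- canister_72_rim (a point): The second smallest of four white stoneware canisters, round, straight-sided, standing loose on the low wooden shelf board, open: 72 mm outside diameter, 62 mm tall, wall 5 mm (mouth 62 mm). The point is the centre of its mouth at rim height, z up. Its lid's disc covers the rim: once closed, the middle of the knob is 20 mm above this point.
- canister_86_rim (a point): The second largest of four white stoneware canisters, round, straight-sided, standing loose on the low wooden shelf board, open: 86 mm outside diameter, 68 mm tall, wall 5 mm (mouth 76 mm). The point is the centre of its mouth at rim height, z up. Its lid's disc covers the rim: once closed, the middle of the knob is 20 mm above this point.
- canister_100_rim (a point): The largest of four white stoneware canisters, round, straight-sided, standing loose on the low wooden shelf board, open: 100 mm outside diameter, 74 mm tall, wall 5 mm (mouth 90 mm). The point is the centre of its mouth at rim height, z up. Its lid's disc covers the rim: once closed, the middle of the knob is 20 mm above this point.
- glass_cup: A clear drinking glass, 68 mm across the rim, 78 mm tall, standing on the shelf board in the same row as the canisters; it has no lid. Origin at the centre of its underside.
- bowl: A small blue ceramic bowl, 100 mm across the rim, 48 mm tall, standing on the drying mat in among the lids. Origin at the centre of its underside.

How it is judged:
At the end, for the whole second after the job is handed in: Each lid is on the canister of its size: within 8 mm of centred, plug in the mouth, disc on the rim (knob middle 16 to 24 mm above it), flat within 0.08 rad, level within 0.12 rad, released, at rest; canisters, glass and bowl within 30 mm of their starts, glass and bowl upright within 0.35 rad (horizontal distance between lid_58_knob and canister_58_rim below 0.008 m and z of lid_58_knob in the frame of canister_58_rim between 0.016 and 0.024 m and angle between the z axis of lid_58_knob and the z axis of canister_58_rim, either way round below 0.08 rad and angle between each of lid_58_knob, lid_72_knob, lid_86_knob, lid_100_knob's own z axis and vertical below 0.12 rad and distance of each of canister_58_rim, canister_72_rim, canister_86_rim, canister_100_rim from where it was at the start of the episode below 0.03 m and linear speed of each of lid_58, lid_72, lid_86, lid_100 below 0.02 m/s and horizontal distance between lid_72_knob and canister_72_rim below 0.008 m and z of lid_72_knob in the frame of canister_72_rim between 0.016 and 0.024 m and angle between the z axis of lid_72_knob and the z axis of canister_72_rim, either way round below 0.08 rad and horizontal distance between lid_86_knob and canister_86_rim below 0.008 m and z of lid_86_knob in the frame of canister_86_rim between 0.016 and 0.024 m and angle between the z axis of lid_86_knob and the z axis of canister_86_rim, either way round below 0.08 rad and horizontal distance between lid_100_knob and canister_100_rim below 0.008 m and z of lid_100_knob in the frame of canister_100_rim between 0.016 and 0.024 m and angle between the z axis of lid_100_knob and the z axis of canister_100_rim, either way round below 0.08 rad and not (distance of glass_cup from where it was at the start of the episode above 0.03 m or angle between glass_cup's own z axis and vertical above 0.35 rad) and not (distance of bowl from where it was at the start of the episode above 0.03 m or angle between bowl's own z axis and vertical above 0.35 rad)); the robot touches nothing.
It fails at once if the drinking glass is pushed more than 30 mm or tipped (distance of glass_cup from where it was at the start of the episode above 0.03 m or angle between glass_cup's own z axis and vertical above 0.35 rad).
It fails at once if the bowl is pushed more than 30 mm or tipped (distance of bowl from where it was at the start of the episode above 0.03 m or angle between bowl's own z axis and vertical above 0.35 rad).
It fails at once if a canister is knocked over (angle between any of canister_58_rim, canister_72_rim, canister_86_rim, canister_100_rim's own z axis and vertical above 0.5 rad).
It fails at once if a lid is let fall from more than about 30 mm (moves faster than 0.8 m/s while nothing holds it) ((linear speed of lid_58 above 0.8 m/s and contact force between lid_58 and the fingers below 0.02 N) or (linear speed of lid_72 above 0.8 m/s and contact force between lid_72 and the fingers below 0.02 N) or (linear speed of lid_86 above 0.8 m/s and contact force between lid_86 and the fingers below 0.02 N) or (linear speed of lid_100 above 0.8 m/s and contact force between lid_100 and the fingers below 0.02 N)).
It also fails if it takes over 115 s, if anything falls off the work surface, if the arm or the gripper's body presses on something with over 40 N, if the wrist force passes 120 N, or if a joint passes its speed limit or range.

### The arm

A 6-joint arm with a two-finger parallel gripper is mounted at the origin on the work surface. World frame = base frame: x ahead of the robot, y to its left, z up, the work surface at z = 0. Lengths are in m, angles in rad, forces in N, time in s.
With the tool pointing down it reaches from about 0.375 to 0.975 m from the base axis. Payload 3.8 kg.
Tool frame: the origin (TCP) lies midway between the tips of the shut fingers; the grasp point (between the pads) lies 19 mm behind it; z points along the fingers, y is the line along which they close (so a half turn about z gives the same grasp; the last joint's range is limited). The gripper opens to 85 mm and grips with 20 to 120 N. Pads are 22 mm wide; open, the fingers measure 114 mm over their backs; the gripper's body (76 mm by 85 mm) begins 54 mm behind the grasp point. The pads swing forward as they close: fully open they stand 13 mm farther back than shut.
Start: joints at [1.209, 0.264, 1.604, -0, 1.274, -0.037], TCP at [0.215, 0.64, 0.231] pointing down, gripper open.
Joint ranges: [-2.63, 2.63], [-0.94, 2.18], [0.31, 2.57], [-1.31, 4.45], [0, 2.66], [-2.55, 2.55]. Speed limits (rad/s): [2.57, 2.57, 3.14, 3.14, 3.14, 3.14].

### API

Orientations are given as a rotation vector (axis times angle).
In Python, from workcell import bot gives the robot as it stands.
- The arm moves only by the tool jog_arm, never from a script. Its argument "motion" is a list of rows, each a list of 5 numbers: the opening, from -1 (shut) to 1 (fully open), then the shift along the tool's x, y, z in mm, then the turn about the tool's z in degrees. In form: [[claw, x, y, z, twist], ...]. A call has 1 to 10 rows; each row shifts and turns the commanded pose from where the row before left it, along the tool's axes as they then stand; what a row does not reach is not made up. A row lasts 1/12 s, in which the tool goes at most 41.7 mm and 7.16 degrees, less where a joint would pass 70% of its speed; a pose out of reach is approached as far as the arm can. A call with a gripper value outside its range is refused whole. The fingers move at their own pace and stop on an object; "force" is the grip in N (left out, the last holds). Time passes only in rows, so rows that do not move let the fingers close. It gives the time, the measured TCP pose, the force, the opening and the grip force at its end, in the units of the state.
- bot.read_state(): the state, without advancing time (a new reading comes with each control period).
- bot.read_camera(name): name is "side" or "top" or "wrist"; returns (picture, depth): 384x512x3 uint8, red, green, blue; 384x512 float32, m along the optical axis (not along the pixel's ray), 0 where there is no reading.
- bot.get_calibration(name): a dict with "vfov" (degrees; the focal length in pixels is half the picture's height over the tangent of half this angle, whatever the lens; pixels are square), "cx", "cy" (the principal point, pixels), "dist" ([k1, k2, p1, p2, k3] as OpenCV has them; the pictures are not rectified), "rvec" (rotation vector, rad) and "tvec" (3), from world to camera coordinates, as OpenCV has them; the wrist camera has in their place "tool_from_camera" (4x4, takes a point from camera to tool coordinates, whose origin is the TCP and whose axes are the flange's). Camera axes: x right, y down, z forward; pixel columns grow to the right and rows downward; lengths in m; the calibration is good to about 2 mm. A picture is of the moment at which its call begins: read the wrist's pose just before it. get_calibration takes no time and is no camera call.
- bot.finish_job(): hands the job in; it is judged then, once.
The state is a dict: "time": time; "q": joint angles; "joint_vel": joint speeds; "joint_torque": joint torques, N m; "tool_pos": TCP position; "tcp_rot": TCP orientation; "wrist_force": force on the tool from outside, world axes, zero at the start; "torque": the same for the moment, N m; "width": opening from 0.0 (shut) to 1.0 (fully open); "grip_force": force on a finger pad.
Only numpy, scipy, OpenCV 4.12 (cv2) and the standard library are available. Lean on these libraries where they do the work, as an engineer would, in place of code of your own. Each camera call takes 0.05 s, during which the arm holds its last target. There are 200 camera calls.

## Working session

There is one attempt and no reset: what is moved stays moved. The work goes in short steps, Python scripts to look and compute and a tool call to move; the robot and the scene stay as the last step left them, time stands still between calls to the robot, and variables do not carry over. Pictures are saved under pics/ and viewed, at most 14 in all, crops included, and the job is handed in when it is done.

Besides the shell and the picture viewer there is one more tool, called after "Emit:" in YAML: its name, and indented under it one key for each argument. jog_arm: Moves the arm, as the interface text tells. Its arguments: {"type":"object","properties":{"motion":{"type":"array"},"force":{"type":"number"}},"required":["motion"]}

```bash
mkdir -p pics
cat > h.py <<'E'
import numpy as np,cv2
from workcell import bot
from scipy.spatial.transform import Rotation as R
def cam(n,s=None):
    c=bot.get_calibration(n)
    f=192/np.tan(np.radians(c["vfov"])/2)
    K=np.array([[f,0,c["cx"]],[0,f,c["cy"]],[0,0,1.]])
    if "rvec" in c:
        Rm=R.from_rotvec(np.ravel(c["rvec"])).as_matrix().T; o=-Rm@np.ravel(c["tvec"])
    else:
        T=np.eye(4);T[:3,:3]=R.from_rotvec(s["tcp_rot"]).as_matrix();T[:3,3]=s["tool_pos"]
        T=T@np.array(c["tool_from_camera"]);Rm=T[:3,:3];o=T[:3,3]
    return K,np.array(c["dist"],float),Rm,o
def onplane(C,uv,z):
    K,d,Rm,o=C
    p=cv2.undistortPoints(np.array(uv,float).reshape(-1,1,2),K,d).reshape(-1,2)
    r=np.c_[p,np.ones(len(p))]@Rm.T
    return o+r*((z-o[2])/r[:,2])[:,None]
def cloud(C,dep):
    K,d,Rm,o=C
    g=np.stack(np.meshgrid(np.arange(512),np.arange(384)),-1).reshape(-1,1,2).astype(float)
    p=cv2.undistortPoints(g,K,d).reshape(-1,2)
    P=np.c_[p,np.ones(len(p))]*dep.reshape(-1,1)
    return (P@Rm.T+o).reshape(384,512,3)
def save(n,im): cv2.imwrite(f"pics/{n}.png",cv2.cvtColor(im,cv2.COLOR_RGB2BGR))
E
python3 - <<'E'
from h import *
s=bot.read_state();print(s)
for n in("top","side","wrist"):
    im,d=bot.read_camera(n);save(n+"0",im);np.savez(n+"0.npz",im=im,d=d)
    C=cam(n,s);print(n,C[3],C[2][:,2])
E
python3 -c "
import cv2,numpy as np
a=[cv2.imread(f'pics/{n}0.png') for n in('side','wrist')]
cv2.imwrite('pics/sw0.png',cv2.resize(np.hstack(a),(800,300)))"
```

```text
{'time': 0.0, 'q': array([ 1.20910381e+00,  2.64776187e-01,  1.60538896e+00, -1.31060381e-05,
        1.27371232e+00, -3.68807078e-02]), 'joint_vel': array([-0.00017755, -0.00083553,  0.00060474,  0.00080662, -0.00081956,
        0.00078659]), 'joint_torque': array([-1.32946654e-03, -5.15113664e+01, -3.67313468e+01, -2.53093394e-04,
        1.27667378e-02, -2.39511127e-05]), 'tool_pos': array([0.21514329, 0.63901103, 0.22993844]), 'tcp_rot': array([-0.50789584, -3.0998176 ,  0.00352134]), 'wrist_force': array([-0.23528908, -0.15616022,  0.64678287]), 'torque': array([ 0.00432344, -0.0308416 , -0.02007907]), 'grip_force': 0.0, 'width': 0.9976611592430532}
top [0.4626415  0.00154973 0.98135073] [ 0.10515381  0.00991433 -0.99440655]
side [ 0.28615754 -0.51636183  0.72503331] [ 0.31724141  0.61874595 -0.71868724]
wrist [0.15250267 0.66054165 0.37263022] [ 0.24658143 -0.08393221 -0.9654807 ]
```

View pics/top0.png

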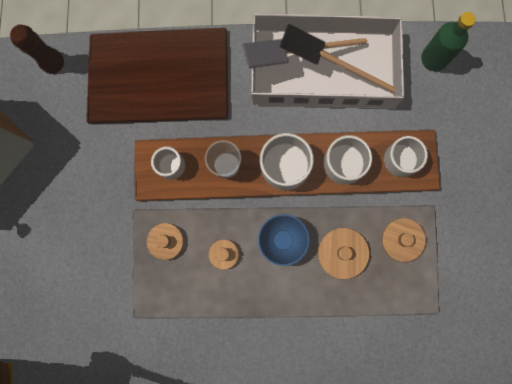

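View pics/sw0.png

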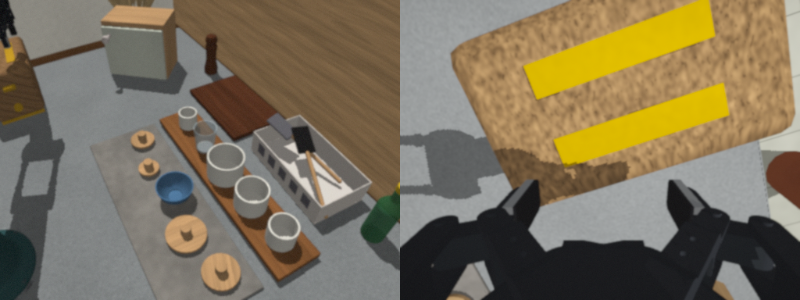

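The top view has four lids on the mat, at about (165,241), (224,254), (344,253) and (404,240), with the bowl at (284,240). The canisters are at (167,163), (286,161), (348,160) and (407,157), and the glass is at (223,160). I'll measure them next.

```bash
cat > m.py <<'E'
from h import *
z=np.load("top0.npz");im,d=z["im"],z["d"];C=cam("top");P=cloud(C,d);Z=P[...,2]
hsv=cv2.cvtColor(im,cv2.COLOR_RGB2HSV)
print("mat z",np.median(Z[290:310,150:430]),"board z",np.median(Z[150:175,248:256]),np.median(Z[192:196,200:400]))
for u,v in[(165,241),(224,254),(344,253),(404,240),(284,240)]:
    w=P[v-34:v+35,u-34:u+35].reshape(-1,3)
    zz=w[:,2]; m0=np.median(Z[290:310,150:430])
    disc=w[(zz>m0+.010)&(zz<m0+.022)];kn=w[zz>m0+.034]
    f=lambda p:(p[:,:2].min(0)+p[:,:2].max(0))/2 if len(p) else None
    print("lid",u,v,"disc",f(disc),np.ptp(disc[:,:2],axis=0),"knob",kn[:,:2].mean(0) if len(kn) else 0,f(kn),len(kn),np.median(kn[:,2]) if len(kn) else 0)
for u,v in[(167,163),(223,160),(286,161),(348,160),(407,157)]:
    w=P[v-33:v+34,u-30:u+31].reshape(-1,3)
    top=np.percentile(w[:,2],99); r=w[w[:,2]>top-.006]
    (c,rad)=cv2.minEnclosingCircle(r[:,:2].astype(np.float32))
    print("can",u,v,"top",top,c,rad*2000,(r[:,:2].min(0)+r[:,:2].max(0))/2,np.ptp(r[:,:2],axis=0))
E
python3 m.py
```

```text
mat z 0.008619663592228766 board z 0.02476246829332457 0.022343718735519158
lid 165 241 disc [0.48237977 0.21395885] [0.07226377 0.07231424] knob [0.47878144 0.17904415] [0.47812613 0.11449426] 175 0.04881434438158172
lid 224 254 disc [0.45410746 0.09641757] [0.05933769 0.0581096 ] knob [0.4563787  0.08017832] [0.46389359 0.05507015] 171 0.04903920783124116
lid 344 253 disc [ 0.45018888 -0.14043673] [0.09942441 0.10230157] knob [ 0.45164349 -0.12463039] [ 0.45060935 -0.07557151] 164 0.0486369704163826
lid 404 240 disc [ 0.47323454 -0.26314673] [0.08623689 0.08626021] knob [ 0.47169314 -0.23422947] [ 0.47275231 -0.13707145] 169 0.04898298000479173
lid 284 240 disc [ 0.47705717 -0.03922162] [0.07500787 0.10520379] knob [ 0.47915719 -0.02276579] [ 0.47939394 -0.02257492] 681 0.054537666273367646
can 167 163 top 0.08089747047844364 (0.5547422170639038, 0.1140785664319992) 291.02832078933716 [0.56199463 0.11483056] [0.19870626 0.22656165]
can 223 160 top 0.10402398979479997 (0.5627310276031494, 0.052386172115802765) 224.71952438354492 [0.56469516 0.06104712] [0.20410733 0.11899477]
can 286 161 top 0.1009319196152438 (0.5699608325958252, -0.01982443779706955) 219.05425190925598 [ 0.5700493  -0.03124913] [0.2148156  0.09903906]
can 348 160 top 0.09470619119351541 (0.5623093843460083, -0.08692797273397446) 266.74821972846985 [ 0.56653815 -0.09502947] [0.2077933 0.1931584]
can 407 157 top 0.08871119191415988 (0.5551831126213074, -0.1483916938304901) 352.5996506214142 [ 0.56607745 -0.14881391] [0.2068719  0.30072729]
```

```bash
sed -i 's/;Z=P\[...,2\]/;P[d<=0.5]=9;Z=P[...,2]/; s/kn=w\[zz>m0+.034\]/kn=w[(zz>m0+.034)\&(zz<.06)]/; s/\.reshape(-1,3)$/.reshape(-1,3);w=w[w[:,2]<.13]/' m.py; python3 m.py
python3 - <<'E'
from h import *
print(np.load('top0.npz')['d'].min()); C=cam("side");z=np.load("side0.npz");P=cloud(C,z["d"]);P[z["d"]<.3]=9
# side cross-check around canisters and lids by height band
hsv=cv2.cvtColor(z["im"],cv2.COLOR_RGB2HSV)
for n,x,y,r,lo,hi in[("k72",.48,.214,.02,.043,.056),("k58",.454,.097,.02,.043,.056),("k100",.45,-.14,.02,.043,.056),("k86",.473,-.263,.02,.043,.056),("c58",.6,.19,.045,.076,.086),("c100",.6,-.02,.065,.096,.105),("c86",.6,-.14,.06,.09,.099),("c72",.6,-.25,.06,.084,.093)]:
    q=P[(np.hypot(P[...,0]-x,P[...,1]-y)<r+.015)&(P[...,2]>lo)&(P[...,2]<hi)]
    if len(q)>5:print(n,len(q),(q.min(0)+q.max(0))/2,np.ptp(q,axis=0))
E
```

```text
mat z 0.008619663592228766 board z 0.02476246829332457 0.022343718735519158
lid 165 241 disc [0.48237977 0.21395885] [0.07226377 0.07231424] knob [0.48198731 0.21429989] [0.48185579 0.21445775] 146 0.048281627853199005
lid 224 254 disc [0.45410746 0.09641757] [0.05933769 0.0581096 ] knob [0.4553063  0.09364212] [0.46389359 0.06741498] 146 0.04859254812149194
lid 344 253 disc [ 0.45018888 -0.14043673] [0.09942441 0.10230157] knob [ 0.45028758 -0.14018684] [ 0.45024973 -0.14000353] 146 0.04840789049096034
lid 404 240 disc [ 0.47323454 -0.26314673] [0.08623689 0.08626021] knob [ 0.47277215 -0.2623356 ] [ 0.47275231 -0.26266606] 151 0.048605349707869006
lid 284 240 disc [ 0.47705717 -0.03922162] [0.07500787 0.10520379] knob [ 0.479805   -0.02368843] [ 0.47939394 -0.02257492] 655 0.054318257511571155
can 167 163 top 0.08047154029997046 (0.6345600485801697, 0.1998712420463562) 59.045180678367615 [0.63389512 0.19927179] [0.05490528 0.05767917]
can 223 160 top 0.1035356246450621 (0.6333396434783936, 0.08742476999759674) 68.27488541603088 [0.63332257 0.08765857] [0.06685252 0.06577186]
can 28
[... 375 characters left out ...]
4173813 [ 0.63362002 -0.26453383] [0.07178676 0.06928745]
0.0
k72 83 [0.48450977 0.21115288 0.047713  ] [0.02484106 0.02878056 0.00922789]
k58 99 [0.45627326 0.09466013 0.04775141] [0.02590225 0.02506525 0.00912171]
k100 159 [ 0.45267037 -0.14298258  0.04807945] [0.02550638 0.02559528 0.00951357]
k86 203 [ 0.47449421 -0.26532613  0.04831539] [0.02584707 0.02655233 0.00983085]
c58 107 [0.63289102 0.19632429 0.07997034] [0.0499606  0.05843853 0.00742405]
c100 338 [ 0.62880319 -0.0127822   0.09970191] [0.09756926 0.14210014 0.00732447]
c86 427 [ 0.63023257 -0.12952308  0.09451533] [0.08710571 0.12789267 0.00896888]
c72 440 [ 0.63240111 -0.23904924  0.08848498] [0.07799394 0.12772322 0.00894313]
```

Emit:
jog_arm:
  motion:
    - [0.4, 0, 0, 0, -6.2]
    - [0.4, 0, 0, 0, -6.2]
    - [0.4, 0, 0, 0, -6.2]
    - [0.4, -20, -32, 0, 0]
    - [0.4, -20, -32, 0, 0]
    - [0.4, -20, -32, 0, 0]
    - [0.4, -20, -32, 0, 0]
    - [0.4, -20, -32, 0, 0]
    - [0.4, -20, -32, 0, 0]
    - [0.4, 0, 0, 0, 0]
  force: 40

```text
time: 0.98
tool_pos: [0.338, 0.4424, 0.2309]
tcp_rot: [0.007, 3.14, -0.006]
wrist_force: [-0.1, -0.1, 0.2]
width: 0.697
grip_force: 0.0
```

Emit:
jog_arm:
  motion:
    - [0.4, -18, -28.5, 0, 0]
    - [0.4, -18, -28.5, 0, 0]
    - [0.4, -18, -28.5, 0, 0]
    - [0.4, -18, -28.5, 0, 0]
    - [0.4, -18, -28.5, 10, 0]
    - [0.4, -18, -28.5, 20, 0]
    - [0.4, -18, -28.5, 30, 0]
    - [0.4, -18, -28.5, 30, 0]
    - [0.4, 0, 0, 0, 0]
    - [0.4, 0, 0, 0, 0]

```text
time: 1.82
tool_pos: [0.4753, 0.2223, 0.1434]
tcp_rot: [-0.005, -3.137, 0.003]
wrist_force: [-0.0, 0.7, 0.8]
width: 0.702
grip_force: 0.0
```

```bash
cat > w.py <<'E'
# knob position from the wrist camera: depth band about the expected knob top
import sys
from h import *
x,y,zt,name=float(sys.argv[1]),float(sys.argv[2]),float(sys.argv[3]),sys.argv[4]
s=bot.read_state();im,d=bot.read_camera("wrist");save(name,im)
print(s["tool_pos"],s["width"],s["grip_force"])
P=cloud(cam("wrist",s),d);P[d<.05]=9
for b,r in((.006,.03),):
    q=P[(np.hypot(P[...,0]-x,P[...,1]-y)<r)&(abs(P[...,2]-zt)<b)]
    if len(q):print(len(q),"mid",((q.min(0)+q.max(0))/2).round(4),"size",np.ptp(q,axis=0).round(4),"z",np.median(q[:,2]))
E
python3 w.py .482 .214 .0486 w1
```

```text
[0.47528717 0.2222984  0.14339968] 0.702464842691202 0.0
616 mid [0.4826 0.2149 0.0468] size [0.0258 0.0249 0.0081] z 0.04894442251157144
```

View pics/w1.png

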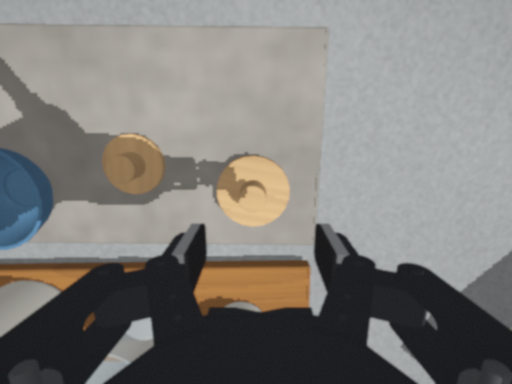

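The wrist view shows the second smallest lid's knob at (256,190), between the fingers, and it agrees with the top camera. I'll descend partway and check whether the arm lags.

Emit:
jog_arm:
  motion:
    - [0.4, 0, 0, 20, 0]
    - [0.4, 0, 0, 20, 0]
    - [0.4, 0, 0, 0, 0]
    - [0.4, 0, 0, 0, 0]
    - [0.4, 0, 0, 0, 0]

```text
time: 2.28
tool_pos: [0.4772, 0.2254, 0.1076]
tcp_rot: [-0.002, 3.139, 0.002]
wrist_force: [-0.8, -0.7, 0.2]
width: 0.705
grip_force: 0.0
```

Emit:
jog_arm:
  motion:
    - [0.4, -5, -11, 10, 0]
    - [0.4, 0, 0, 25, 0]
    - [0.4, 0, 0, 15, 0]
    - [0.4, 0, 0, 10, 0]
    - [0.4, 0, 0, 0, 0]
    - [0.4, 0, 0, 0, 0]
    - [0.4, 0, 0, 0, 0]

```text
time: 2.87
tool_pos: [0.4827, 0.2133, 0.0469]
tcp_rot: [0.0, 3.14, 0.001]
wrist_force: [1.3, -0.2, -0.7]
width: 0.697
grip_force: 0.0
```

Emit:
jog_arm:
  motion:
    - [0.4, 0, 1, 10, 0]
    - [0.4, 0, 0, 8, 0]
    - [0.4, 0, 0, 0, 0]
    - [-0.4, 0, 0, 0, 0]
    - [-1, 0, 0, 0, 0]
    - [-1, 0, 0, 0, 0]
    - [-1, 0, 0, 0, 0]
    - [-1, 0, 0, 0, 0]
    - [-1, 0, 0, 0, 0]
    - [-1, 0, 0, 0, 0]
  force: 40

```text
time: 3.7
tool_pos: [0.4819, 0.2142, 0.0282]
tcp_rot: [0.0, 3.141, 0.0]
wrist_force: [-0.6, 0.4, 2.6]
width: 0.283
grip_force: 39.4
```

Emit:
jog_arm:
  motion:
    - [-1, 0, 0, 10, 0]
    - [-1, 0, 0, -20, 0]
    - [-1, 0, 0, -30, 0]
    - [-1, 0, 0, -30, 0]
    - [-1, 0, 0, -30, 0]
    - [-1, 0, -20, -25, 0]
    - [-1, -10, -28, 0, 0]
    - [-1, -10, -28, 0, 0]
    - [-1, -10, -28, 0, 0]
    - [-1, -10, -28, 0, 0]

```text
time: 4.53
tool_pos: [0.5216, 0.0809, 0.1531]
tcp_rot: [-0.001, 3.141, 0.0]
wrist_force: [0.5, -0.3, -1.7]
width: 0.282
grip_force: 64.5
```

Emit:
jog_arm:
  motion:
    - [-1, -10, -30, -10, 0]
    - [-1, -10, -30, 0, 0]
    - [-1, -10, -30, 0, 0]
    - [-1, -10, -30, 0, 0]
    - [-1, -10, -30, 0, 0]
    - [-1, -10, -30, 0, 0]
    - [-1, -10, -30, 0, 0]
    - [-1, -10, -30, 0, 0]
    - [-1, -10, -30, 0, 0]
    - [-1, -10, -30, 0, 0]

```text
time: 5.37
tool_pos: [0.6214, -0.2195, 0.1622]
tcp_rot: [-0.001, -3.141, -0.001]
wrist_force: [0.3, 0.1, 0.7]
width: 0.287
grip_force: 64.5
```

Emit:
jog_arm:
  motion:
    - [-1, 0, 0, 0, 0]
    - [-1, 0, 0, 0, 0]
    - [-1, 0, 0, 0, 0]
    - [-1, 0, 0, 0, 0]

```text
time: 5.7
tool_pos: [0.6209, -0.2169, 0.1623]
tcp_rot: [0.001, -3.14, -0.001]
wrist_force: [-0.7, 0.5, -0.1]
width: 0.283
grip_force: 64.5
```

```bash
cat > k.py <<'E'
# held lid in the wrist view: disc tilt and z relative to the tool
import sys
from h import *
s=bot.read_state();im,d=bot.read_camera("wrist");save(sys.argv[1],im);t=s["tool_pos"]
print(t,s["width"],s["grip_force"])
P=cloud(cam("wrist",s),d)-t;P[d<.03]=9
hsv=cv2.cvtColor(im,cv2.COLOR_RGB2HSV)
m=(abs(P[...,2])<.03)&(np.hypot(P[...,0],P[...,1])<.056)&(hsv[...,1]>60)&(abs(hsv[...,0].astype(int)-16)<8)&(P[...,2]<.003)
q=P[m];print(len(q))
if len(q)>50:
    a=np.linalg.lstsq(np.c_[q[:,:2],np.ones(len(q))],q[:,2],rcond=None)[0]
    print("disc plane",a.round(4),"min",q.min(0).round(4),"max",q.max(0).round(4))
E
python3 k.py w2
```

```text
[ 0.62087953 -0.21689667  0.16230952] 0.2830769978019116 64.46284628206115
6207
disc plane [ 0.009  -0.0033 -0.0001] min [-0.0371 -0.0359 -0.0073] max [0.037  0.0367 0.003 ]
```

View pics/w2.png

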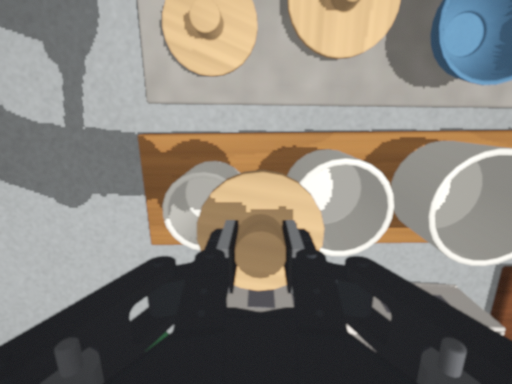

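The lid is held level and centred at about (260,235). The smallest free mouth, that of canister 72, is at (200,205), just beside it.

Emit:
jog_arm:
  motion:
    - [-1, -6, -24, 0, 0]
    - [-1, -7, -23.5, 0, 0]
    - [-1, 0, 0, 20, 0]
    - [-1, 0, 0, 15, 0]
    - [-1, 0, 0, 10, 0]
    - [-1, 0, 0, 0, 0]
    - [-1, 0, 0, 0, 0]
    - [-1, 0, 0, 0, 0]

```text
time: 6.42
tool_pos: [0.6346, -0.2647, 0.1182]
tcp_rot: [-0.001, 3.142, 0.0]
wrist_force: [0.9, -0.3, -0.1]
width: 0.29
grip_force: 64.5
```

Emit:
jog_arm:
  motion:
    - [-1, 0, 0, 8, 0]
    - [-1, 0, 0, 5, 0]
    - [-1, 0, 0, 4, 0]
    - [-1, 0, 0, 2, 0]
    - [-1, 0, 0, 1, 0]
    - [-1, 0, 0, 0, 0]
    - [-1, 0, 0, 0, 0]

```text
time: 7.0
tool_pos: [0.6346, -0.2656, 0.0979]
tcp_rot: [0.0, 3.142, -0.0]
wrist_force: [0.4, -0.4, -0.9]
width: 0.284
grip_force: 64.5
```

Emit:
jog_arm:
  motion:
    - [-1, 0, 0, 1, 0]
    - [-1, 0, 0, 1, 0]
    - [-1, 0, 0, 0, 0]
    - [-1, 0, 0, 0, 0]

```text
time: 7.33
tool_pos: [0.6345, -0.2655, 0.0959]
tcp_rot: [-0.0, -3.142, -0.0]
wrist_force: [-0.1, 0.2, -1.4]
width: 0.287
grip_force: 64.5
```

Emit:
jog_arm:
  motion:
    - [-1, 0, 0, 1, 0]
    - [-1, 0, 0, 0, 0]
    - [-1, 0, 0, 0, 0]

```text
time: 7.58
tool_pos: [0.6347, -0.2656, 0.0953]
tcp_rot: [0.0, 3.141, -0.0]
wrist_force: [-1.1, 0.0, 2.2]
width: 0.289
grip_force: 63.9
```

Emit:
jog_arm:
  motion:
    - [-1, 0, 0, 1, 0]
    - [-1, 0, 0, 0, 0]
    - [-1, 0, 0, 0, 0]

```text
time: 7.83
tool_pos: [0.6348, -0.2656, 0.0952]
tcp_rot: [0.0, 3.141, -0.0]
wrist_force: [-1.2, 0.1, 5.0]
width: 0.289
grip_force: 64.7
```

Emit:
jog_arm:
  motion:
    - [-0.1, 0, 0, 0, 0]
    - [0.1, 0, 0, 0, 0]
    - [0.4, 0, 0, 0, 0]
    - [0.4, 0, 0, 0, 0]
    - [0.4, 0, 0, 0, 0]
    - [0.4, 0, 0, -10, 0]
    - [0.4, 0, 0, -25, 0]
    - [0.4, 10, 0, -25, 0]
    - [0.4, 25, 0, -10, 0]
    - [0.4, 27, 0, 0, 0]

```text
time: 8.67
tool_pos: [0.5754, -0.2668, 0.1691]
tcp_rot: [-0.001, 3.134, -0.006]
wrist_force: [-0.4, -0.6, 1.5]
width: 0.7
grip_force: 0.0
```

Emit:
jog_arm:
  motion:
    - [0.4, 27, 0, 0, 0]
    - [0.4, 27, 0, 0, 0]
    - [0.4, 27, 1, 0, 0]
    - [0.4, 19, 1, 10, 0]
    - [0.4, 0, 0, 20, 0]
    - [0.4, 0, 0, 20, 0]
    - [0.4, 0, 0, 0, 0]
    - [0.4, 0, 0, 0, 0]
    - [0.4, 0, 0, 0, 0]

```text
time: 9.42
tool_pos: [0.4733, -0.2639, 0.1151]
tcp_rot: [0.0, 3.14, -0.001]
wrist_force: [0.0, -0.2, 0.5]
width: 0.699
grip_force: 0.0
```

```bash
cat > t.py <<'E'
import sys
from h import *
# knob tops (disc knob z=rim+32) and lid discs from the top camera
im,d=bot.read_camera("top");save(sys.argv[1],im);P=cloud(cam("top"),d);P[d<.5]=9
for n,x,y,z in(("c58",.634,.199,.0805),("c100",.628,-.0313,.1006),("c86",.629,-.1486,.0942),("c72",.634,-.2643,.088)):
    w=np.hypot(P[...,0]-x,P[...,1]-y)<.055
    k=P[w&(abs(P[...,2]-z-.032)<.005)];g=P[w&(abs(P[...,2]-z-.008)<.0035)]
    if len(k)>20:
        a=np.linalg.lstsq(np.c_[g[:,:2],np.ones(len(g))],g[:,2],rcond=None)[0]
        print(n,"knob-can",(k.mean(0)-[x,y,z])*1000,"n",len(k),"disc mid",((g.min(0)+g.max(0))/2-[x,y,z])*1000,np.ptp(g,axis=0)*1000,"tilt",a[:2])
for n,x,y in(("l58",.4541,.0965),("l100",.4502,-.1402),("l86",.4728,-.2625)):
    k=P[(np.hypot(P[...,0]-x,P[...,1]-y)<.03)&(abs(P[...,2]-.0486)<.006)]
    if len(k)>20:print(n,((k.min(0)+k.max(0))/2).round(4),len(k))
E
python3 t.py t1
```

```text
c72 knob-can [-0.45402887 -0.98712707 30.83065806] n 162 disc mid [-0.90819549 -0.90988493  7.76276875] [73.28103529 73.80280463  6.492377  ] tilt [-0.00108798  0.00366185]
l58 [0.4542 0.0961 0.0488] 142
l100 [ 0.4502 -0.1399  0.0482] 148
```

Lid 72 is seated within about 1 mm of centre and flat. Next is lid 86.

Emit:
jog_arm:
  motion:
    - [0.4, 0, 1, 25, 0]
    - [0.4, 0, 0, 25, 0]
    - [0.4, 0, 0, 15, 0]
    - [0.4, 0, 0, 10, 0]
    - [0.4, 0, 0, 7, 0]
    - [0.4, 0, 0, 4, 0]
    - [0.4, 0, 0, 0, 0]
    - [0.4, 0, 0, 0, 0]

```text
time: 10.13
tool_pos: [0.4733, -0.2629, 0.0287]
tcp_rot: [0.0, 3.14, -0.001]
wrist_force: [0.4, 0.9, 0.4]
width: 0.703
grip_force: 0.0
```

Emit:
jog_arm:
  motion:
    - [-0.4, 0, 0, 0, 0]
    - [-1, 0, 0, 0, 0]
    - [-1, 0, 0, 0, 0]
    - [-1, 0, 0, 0, 0]
    - [-1, 0, 0, 0, 0]
    - [-1, 0, 0, 0, 0]
    - [-1, 0, 0, 0, 0]
  force: 40

```text
time: 10.72
tool_pos: [0.4732, -0.2629, 0.029]
tcp_rot: [0.0, 3.14, -0.001]
wrist_force: [-0.5, 0.5, 6.9]
width: 0.289
grip_force: 39.5
```

Emit:
jog_arm:
  motion:
    - [-1, 0, 0, -10, 0]
    - [-1, 0, 0, -25, 0]
    - [-1, 0, 0, -30, 0]
    - [-1, 0, 0, -30, 0]
    - [-1, 0, 0, -25, 0]
    - [-1, -20, 14, 0, 0]
    - [-1, -27, 20, 0, 0]
    - [-1, -27, 20, 0, 0]
    - [-1, -27, 20, 0, 0]
    - [-1, -27, 20, 0, 0]

```text
time: 11.55
tool_pos: [0.6013, -0.1675, 0.1484]
tcp_rot: [0.001, 3.142, -0.0]
wrist_force: [0.1, -0.4, -0.6]
width: 0.285
grip_force: 39.4
```

Emit:
jog_arm:
  motion:
    - [-1, -20, 14, 0, 0]
    - [-1, -8, 6, 0, 0]
    - [-1, 0, 0, 0, 0]
    - [-1, 0, 0, 0, 0]
    - [-1, 0, 0, 0, 0]

```text
time: 11.97
tool_pos: [0.6272, -0.1492, 0.1476]
tcp_rot: [-0.001, -3.14, 0.0]
wrist_force: [-0.4, -0.8, -1.2]
width: 0.286
grip_force: 39.4
```

```bash
python3 k.py w3
```

```text
[ 0.62715591 -0.14919232  0.14759038] 0.285919120155028 39.39588768174872
9752
disc plane [-0.0017  0.0029 -0.0039] min [-0.0432 -0.0434 -0.01  ] max [0.0448 0.0438 0.003 ]
```

Emit:
jog_arm:
  motion:
    - [-1, -1, 0.5, 12, 0]
    - [-1, 0, 0, 10, 0]
    - [-1, 0, 0, 7, 0]
    - [-1, 0, 0, 5, 0]
    - [-1, 0, 0, 4, 0]
    - [-1, 0, 0, 2, 0]
    - [-1, 0, 0, 0, 0]
    - [-1, 0, 0, 0, 0]

```text
time: 12.68
tool_pos: [0.6297, -0.148, 0.108]
tcp_rot: [0.0, 3.141, -0.0]
wrist_force: [0.4, -0.3, 0.3]
width: 0.282
grip_force: 39.4
```

Emit:
jog_arm:
  motion:
    - [-1, 0, 0, 1, 0]
    - [-1, 0, 0, 1, 0]
    - [-1, 0, 0, 0, 0]
    - [-1, 0, 0, 0, 0]

```text
time: 13.02
tool_pos: [0.6296, -0.148, 0.1061]
tcp_rot: [0.0, 3.141, -0.0]
wrist_force: [0.3, 0.4, -0.5]
width: 0.282
grip_force: 39.4
```

Emit:
jog_arm:
  motion:
    - [-1, 0, 0, 1, 0]
    - [-1, 0, 0, 0, 0]
    - [-1, 0, 0, 0, 0]

```text
time: 13.27
tool_pos: [0.6296, -0.148, 0.105]
tcp_rot: [0.0, 3.141, -0.0]
wrist_force: [-0.4, -0.1, 0.6]
width: 0.286
grip_force: 39.4
```

Emit:
jog_arm:
  motion:
    - [-1, 0, 0, 1, 0]
    - [-1, 0, 0, 0, 0]
    - [-1, 0, 0, 0, 0]

```text
time: 13.52
tool_pos: [0.6297, -0.148, 0.105]
tcp_rot: [0.0, 3.141, -0.0]
wrist_force: [-2.3, 1.1, 5.3]
width: 0.285
grip_force: 39.9
```

Emit:
jog_arm:
  motion:
    - [-1, 0, 0, 0.7, 0]
    - [-1, 0, 0, 0, 0]
    - [-1, 0, 0, 0, 0]

```text
time: 13.77
tool_pos: [0.6297, -0.1481, 0.1049]
tcp_rot: [0.0, 3.141, -0.0]
wrist_force: [-3.8, 1.1, 8.9]
width: 0.282
grip_force: 40.3
```

Emit:
jog_arm:
  motion:
    - [-0.1, 0, 0, 0, 0]
    - [0.1, 0, 0, 0, 0]
    - [0.4, 0, 0, 0, 0]
    - [0.4, 0, 0, 0, 0]
    - [0.4, 0, 0, 0, 0]
    - [0.4, 0, 0, -10, 0]
    - [0.4, 0, 0, -25, 0]
    - [0.4, 10, 0, -25, 0]
    - [0.4, 25, 0, 0, 0]
    - [0.4, 27, 0, 0, 0]

```text
time: 14.6
tool_pos: [0.5698, -0.1486, 0.1667]
tcp_rot: [-0.001, 3.135, -0.003]
wrist_force: [-0.4, 0.3, 0.1]
width: 0.703
grip_force: 0.0
```

Emit:
jog_arm:
  motion:
    - [0.4, 27, 2, 0, 0]
    - [0.4, 27, 2, 0, 0]
    - [0.4, 27, 2, 0, 0]
    - [0.4, 27, 2, 10, 0]
    - [0.4, 9, 0, 20, 0]
    - [0.4, 0, 0, 20, 0]
    - [0.4, 0, 0, 0, 0]
    - [0.4, 0, 0, 0, 0]
    - [0.4, 0, 0, 0, 0]

```text
time: 15.35
tool_pos: [0.4517, -0.1404, 0.1146]
tcp_rot: [0.0, 3.14, -0.001]
wrist_force: [1.0, 0.4, 0.9]
width: 0.7
grip_force: 0.0
```

```bash
python3 t.py t2; python3 w.py .4502 -.14 .0486 w4
```

```text
c86 knob-can [ 0.20784047  1.30636366 30.30768912] n 145 disc mid [0.47068845 1.54435658 7.89009347] [85.55990197 87.83176236  6.77886757] tilt [-0.00290377 -0.00071548]
c72 knob-can [-0.4063159  -1.02212676 30.36975162] n 162 disc mid [-0.88759643 -0.93388249  7.81747053] [73.12682362 72.69151863  6.60946157] tilt [-0.00027772 -0.00157344]
l58 [0.4542 0.096  0.0487] 142
[ 0.45214095 -0.14045506  0.11485715] 0.7014234342138402 0.0
802 mid [ 0.45   -0.1411  0.0468] size [0.0253 0.0253 0.0085] z 0.04899285196316125
```

Lid 86 is seated. Next is lid 100.

Emit:
jog_arm:
  motion:
    - [0.4, 1.5, 0, 25, 0]
    - [0.4, 0, 0, 25, 0]
    - [0.4, 0, 0, 15, 0]
    - [0.4, 0, 0, 10, 0]
    - [0.4, 0, 0, 7, 0]
    - [0.4, 0, 0, 4, 0]
    - [0.4, 0, 0, 0, 0]
    - [0.4, 0, 0, 0, 0]

```text
time: 16.12
tool_pos: [0.4499, -0.1402, 0.0279]
tcp_rot: [0.0, 3.14, -0.001]
wrist_force: [-0.0, 0.6, 0.5]
width: 0.703
grip_force: 0.0
```

Emit:
jog_arm:
  motion:
    - [-0.4, 0, 0, 0, 0]
    - [-1, 0, 0, 0, 0]
    - [-1, 0, 0, 0, 0]
    - [-1, 0, 0, 0, 0]
    - [-1, 0, 0, 0, 0]
    - [-1, 0, 0, 0, 0]
    - [-1, 0, 0, 0, 0]
  force: 40

```text
time: 16.7
tool_pos: [0.4498, -0.1402, 0.0282]
tcp_rot: [0.0, 3.14, -0.001]
wrist_force: [-0.4, 0.6, 6.1]
width: 0.285
grip_force: 39.4
```

Emit:
jog_arm:
  motion:
    - [-1, 0, 0, -10, 0]
    - [-1, 0, 0, -25, 0]
    - [-1, 0, 0, -30, 0]
    - [-1, 0, 0, -30, 0]
    - [-1, 0, 0, -30, 0]
    - [-1, -18, 10, -5, 0]
    - [-1, -27, 17, 0, 0]
    - [-1, -27, 17, 0, 0]
    - [-1, -27, 17, 0, 0]
    - [-1, -27, 17, 0, 0]

```text
time: 17.53
tool_pos: [0.5759, -0.0611, 0.1577]
tcp_rot: [0.001, 3.141, -0.0]
wrist_force: [-0.7, 0.3, 0.3]
width: 0.286
grip_force: 39.5
```

Emit:
jog_arm:
  motion:
    - [-1, -27, 17, 0, 0]
    - [-1, -18, 10, 0, 0]
    - [-1, -6, 4, 0, 0]
    - [-1, 0, 0, 0, 0]
    - [-1, 0, 0, 0, 0]
    - [-1, 0, 0, 0, 0]

```text
time: 18.03
tool_pos: [0.6246, -0.0316, 0.1569]
tcp_rot: [-0.001, -3.14, 0.0]
wrist_force: [-0.1, -0.7, -1.3]
width: 0.284
grip_force: 39.5
```

```bash
python3 k.py w5
```

```text
[ 0.62459972 -0.0316083   0.15687315] 0.2835340616661418 39.52843132428825
14163
disc plane [-0.0027  0.0022 -0.0032] min [-0.0497 -0.0503 -0.0094] max [0.0518 0.0506 0.003 ]
```

Emit:
jog_arm:
  motion:
    - [-1, -2, 0, 12, 0]
    - [-1, 0, 0, 10, 0]
    - [-1, 0, 0, 8, 0]
    - [-1, 0, 0, 6, 0]
    - [-1, 0, 0, 4, 0]
    - [-1, 0, 0, 3, 0]
    - [-1, 0, 0, 0, 0]
    - [-1, 0, 0, 0, 0]

```text
time: 18.75
tool_pos: [0.6281, -0.031, 0.1141]
tcp_rot: [-0.0, -3.142, 0.0]
wrist_force: [-0.2, 0.3, -1.5]
width: 0.289
grip_force: 39.5
```

Emit:
jog_arm:
  motion:
    - [-1, 0, 0, 1, 0]
    - [-1, 0, 0, 1, 0]
    - [-1, 0, 0, 0, 0]
    - [-1, 0, 0, 0, 0]

```text
time: 19.08
tool_pos: [0.6282, -0.031, 0.1124]
tcp_rot: [0.0, 3.141, -0.0]
wrist_force: [0.0, 0.0, 0.1]
width: 0.284
grip_force: 39.5
```

Emit:
jog_arm:
  motion:
    - [-1, 0, 0, 1, 0]
    - [-1, 0, 0, 0, 0]
    - [-1, 0, 0, 0, 0]

```text
time: 19.33
tool_pos: [0.628, -0.031, 0.1112]
tcp_rot: [-0.0, -3.142, 0.0]
wrist_force: [0.4, 0.3, -1.1]
width: 0.289
grip_force: 39.5
```

Emit:
jog_arm:
  motion:
    - [-1, 0, 0, 1, 0]
    - [-1, 0, 0, 0, 0]
    - [-1, 0, 0, 0, 0]

```text
time: 19.58
tool_pos: [0.6282, -0.031, 0.1102]
tcp_rot: [0.0, 3.141, -0.0]
wrist_force: [-0.4, -0.2, -0.6]
width: 0.281
grip_force: 39.6
```

Emit:
jog_arm:
  motion:
    - [-1, 0, 0, 0.7, 0]
    - [-1, 0, 0, 0, 0]
    - [-1, 0, 0, 0, 0]

```text
time: 19.83
tool_pos: [0.6282, -0.031, 0.1102]
tcp_rot: [0.0, 3.141, -0.0]
wrist_force: [-1.5, 0.2, 4.8]
width: 0.286
grip_force: 40.0
```

Emit:
jog_arm:
  motion:
    - [-0.1, 0, 0, 0, 0]
    - [0.1, 0, 0, 0, 0]
    - [0.4, 0, 0, 0, 0]
    - [0.4, 0, 0, 0, 0]
    - [0.4, 0, 0, 0, 0]
    - [0.4, 0, 0, -10, 0]
    - [0.4, 0, 0, -25, 0]
    - [0.4, 10, 0, -25, 0]
    - [0.4, 24, 18, 0, 0]
    - [0.4, 26, 20, 0, 0]

```text
time: 20.67
tool_pos: [0.5705, 0.0064, 0.1731]
tcp_rot: [0.003, 3.135, -0.001]
wrist_force: [0.1, 0.6, -1.4]
width: 0.698
grip_force: 0.0
```

Emit:
jog_arm:
  motion:
    - [0.4, 26, 20, 0, 0]
    - [0.4, 26, 20, 0, 0]
    - [0.4, 26, 20, 0, 0]
    - [0.4, 26, 20, 0, 0]
    - [0.4, 10, 9, 15, 0]
    - [0.4, 0, 0, 20, 0]
    - [0.4, 0, 0, 20, 0]
    - [0.4, 0, 0, 0, 0]
    - [0.4, 0, 0, 0, 0]
    - [0.4, 0, 0, 0, 0]

```text
time: 21.5
tool_pos: [0.455, 0.0961, 0.1158]
tcp_rot: [0.001, 3.14, 0.0]
wrist_force: [0.9, -0.6, 1.3]
width: 0.702
grip_force: 0.0
```

```bash
python3 t.py t3; python3 w.py .4542 .0963 .0486 w6
```

```text
c100 knob-can [ 0.69847879 -0.44223326 30.00752641] n 162 disc mid [ 0.64077949 -0.559109    7.83439654] [101.57653535  99.88891184   6.6593295 ] tilt [-8.40796573e-04  9.11612621e-05]
c86 knob-can [ 0.38019045  1.37722091 30.37742541] n 142 disc mid [0.45422506 1.62979857 7.96765443] [85.61131356 87.83741558  6.93095991] tilt [-0.00181366  0.0036383 ]
c72 knob-can [-0.43730982 -0.98509885 30.79761593] n 163 disc mid [-1.12129731 -0.58272414  7.56868159] [73.00249582 72.8635526   6.09351092] tilt [-0.00295421  0.00202206]
[0.45542061 0.09604898 0.11607805] 0.7025783893744233 0.0
783 mid [0.4545 0.0975 0.047 ] size [0.0258 0.0246 0.0086] z 0.04894308289292257
```

Three lids are seated. The last one is lid 58.

Emit:
jog_arm:
  motion:
    - [0.4, 0.5, 0.5, 25, 0]
    - [0.4, 0, 0, 25, 0]
    - [0.4, 0, 0, 15, 0]
    - [0.4, 0, 0, 10, 0]
    - [0.4, 0, 0, 8, 0]
    - [0.4, 0, 0, 4.5, 0]
    - [0.4, 0, 0, 0, 0]
    - [0.4, 0, 0, 0, 0]

```text
time: 22.27
tool_pos: [0.4543, 0.0966, 0.0276]
tcp_rot: [0.0, 3.141, 0.0]
wrist_force: [0.9, -0.0, 0.3]
width: 0.702
grip_force: 0.0
```

Emit:
jog_arm:
  motion:
    - [-0.4, 0, 0, 0, 0]
    - [-1, 0, 0, 0, 0]
    - [-1, 0, 0, 0, 0]
    - [-1, 0, 0, 0, 0]
    - [-1, 0, 0, 0, 0]
    - [-1, 0, 0, 0, 0]
    - [-1, 0, 0, 0, 0]
  force: 40

```text
time: 22.85
tool_pos: [0.4543, 0.0966, 0.0279]
tcp_rot: [0.0, 3.14, 0.0]
wrist_force: [-0.7, 0.3, 5.6]
width: 0.287
grip_force: 39.4
```

Emit:
jog_arm:
  motion:
    - [-1, 0, 0, -10, 0]
    - [-1, 0, 0, -25, 0]
    - [-1, 0, 0, -30, 0]
    - [-1, 0, 0, -30, 0]
    - [-1, 0, 0, -30, 0]
    - [-1, -18, 10, -5, 0]
    - [-1, -27, 16, 0, 0]
    - [-1, -27, 16, 0, 0]
    - [-1, -27, 16, 0, 0]
    - [-1, -27, 16, 0, 0]

```text
time: 23.68
tool_pos: [0.5805, 0.1712, 0.1576]
tcp_rot: [0.0, 3.141, 0.0]
wrist_force: [0.3, -0.6, -0.2]
width: 0.284
grip_force: 39.5
```

Emit:
jog_arm:
  motion:
    - [-1, -27, 16, 0, 0]
    - [-1, -20, 10, 0, 0]
    - [-1, -6, 2.6, 0, 0]
    - [-1, 0, 0, 0, 0]
    - [-1, 0, 0, 0, 0]
    - [-1, 0, 0, 0, 0]

```text
time: 24.18
tool_pos: [0.6311, 0.1984, 0.1567]
tcp_rot: [-0.001, -3.14, 0.001]
wrist_force: [0.0, -0.0, -0.5]
width: 0.282
grip_force: 39.5
```

```bash
python3 k.py w7
```

```text
[0.63109025 0.19838311 0.15667497] 0.28187974223787143 39.493335059378296
3245
disc plane [ 0.009   0.0056 -0.0028] min [-0.0296 -0.0293 -0.0098] max [0.0296 0.03   0.003 ]
```

Emit:
jog_arm:
  motion:
    - [-1, -2, 0.5, 15, 0]
    - [-1, 0, 0, 15, 0]
    - [-1, 0, 0, 10, 0]
    - [-1, 0, 0, 8, 0]
    - [-1, 0, 0, 6, 0]
    - [-1, 0, 0, 5, 0]
    - [-1, 0, 0, 3, 0]
    - [-1, 0, 0, 0, 0]
    - [-1, 0, 0, 0, 0]

```text
time: 24.98
tool_pos: [0.6348, 0.1997, 0.0952]
tcp_rot: [0.0, 3.141, 0.0]
wrist_force: [-0.5, 0.6, -1.0]
width: 0.286
grip_force: 39.5
```

Emit:
jog_arm:
  motion:
    - [-1, 0, 0, 1, 0]
    - [-1, 0, 0, 1, 0]
    - [-1, 0, 0, 0, 0]
    - [-1, 0, 0, 0, 0]

```text
time: 25.32
tool_pos: [0.6347, 0.1997, 0.0932]
tcp_rot: [0.0, 3.141, 0.0]
wrist_force: [0.3, -0.6, -0.5]
width: 0.287
grip_force: 39.5
```

Emit:
jog_arm:
  motion:
    - [-1, 0, 0, 1, 0]
    - [-1, 0, 0, 0, 0]
    - [-1, 0, 0, 0, 0]

```text
time: 25.57
tool_pos: [0.6345, 0.1996, 0.0919]
tcp_rot: [-0.0, -3.141, 0.0]
wrist_force: [-0.4, 0.0, -0.2]
width: 0.287
grip_force: 39.5
```

Emit:
jog_arm:
  motion:
    - [-1, 0, 0, 1, 0]
    - [-1, 0, 0, 0, 0]
    - [-1, 0, 0, 0, 0]

```text
time: 25.82
tool_pos: [0.6347, 0.1996, 0.0911]
tcp_rot: [0.0, 3.141, 0.0]
wrist_force: [-1.5, 0.0, 0.8]
width: 0.288
grip_force: 39.5
```

Emit:
jog_arm:
  motion:
    - [-1, 0, 0, 1, 0]
    - [-1, 0, 0, 0, 0]
    - [-1, 0, 0, 0, 0]

```text
time: 26.07
tool_pos: [0.6349, 0.1997, 0.091]
tcp_rot: [0.0, 3.141, 0.0]
wrist_force: [-1.0, -1.3, 4.5]
width: 0.285
grip_force: 40.0
```

Emit:
jog_arm:
  motion:
    - [-0.1, 0, 0, 0, 0]
    - [0.1, 0, 0, 0, 0]
    - [0.3, 0, 0, 0, 0]
    - [0.3, 0, 0, 0, 0]
    - [0.3, 0, 0, 0, 0]
    - [0.3, 0, 0, -10, 0]
    - [0.3, 0, 0, -25, 0]
    - [0.3, 0, 0, -30, 0]
    - [0.3, 20, 10, -20, 0]
    - [0.3, 27, 20, 0, 0]

```text
time: 26.9
tool_pos: [0.5927, 0.2294, 0.1823]
tcp_rot: [0.005, 3.13, 0.005]
wrist_force: [-0.4, 1.3, 1.3]
width: 0.651
grip_force: 0.0
```

Emit:
jog_arm:
  motion:
    - [0.3, 25, 25, 0, 0]
    - [0.3, 25, 25, 0, 0]
    - [0.3, 25, 25, 0, 0]
    - [0.3, 20, 25, 0, 0]
    - [0.3, 0, 25, 0, 0]
    - [0.3, 0, 0, 0, 0]
    - [0.3, 0, 0, 0, 0]
    - [0.3, 0, 0, 0, 0]

```text
time: 27.57
tool_pos: [0.4928, 0.3544, 0.1755]
tcp_rot: [-0.001, 3.141, -0.0]
wrist_force: [-0.1, -0.5, 0.3]
width: 0.648
grip_force: 0.0
```

```bash
python3 t.py t4
```

```text
c58 knob-can [-0.32592946  0.95564541 30.61684521] n 144 disc mid [0.37966629 0.82288396 7.89832764] [57.91554255 59.60396256  6.7915079 ] tilt [-0.00923548 -0.00414516]
c100 knob-can [ 0.83639935 -0.64538423 29.91295506] n 156 disc mid [ 1.20994699 -0.60081942  7.99907596] [ 99.94915393 100.00646574   6.96799341] tilt [0.00085817 0.00065551]
c86 knob-can [ 0.19621489  1.43426865 30.49097529] n 148 disc mid [0.39936463 1.15918442 7.77331085] [85.8212258  86.79436441  6.54373631] tilt [-0.00178454  0.00189201]
c72 knob-can [-0.35621617 -0.95028238 30.51061054] n 164 disc mid [-0.47578342 -0.66767993  7.98408605] [72.2355692  73.01487743  6.89476612] tilt [-0.0031652  -0.00172967]
```

View pics/t4.png

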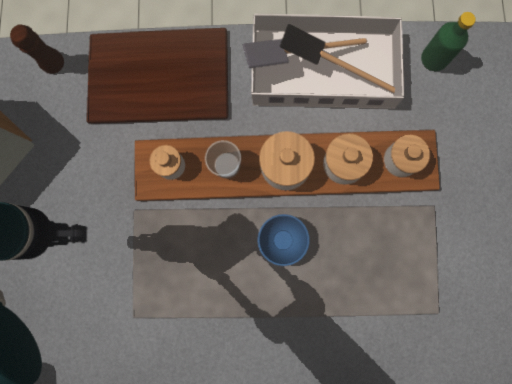

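The picture shows all four canisters closed, with knobs at about (165,158), (288,156), (351,154) and (410,154). The glass at (223,160) and the bowl at (284,240) haven't moved.

```bash
python3 -c "
from workcell import bot
print(bot.finish_job())"
```

```text
the job is handed in; nothing more can be done
None
```

The job is handed in at about 28 s: all four lids lie flat on their canisters, centred to about 1.5 mm by the top camera; the glass and bowl look unmoved, and no verdict came back.

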